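Size a bored wooden ring on the stepped gauge and mount it on the arbor that fits

TASK

Size the first of the three bored wooden rings waiting on the carrier (the one at the end nearest the steel gauge) and mount it for sanding: slide it down over the stepped gauge until it stops fully home and level, keep it pressed there with about 10 N for a second, and read the number of lines on the step just under it. Lift it off and lower it by hand onto the sanding arbor with that number of holes, until it sits level and fully home on the arbor's cone. Never press a ring onto the gauge or an arbor with more than 25 N, and leave the other two rings and everything else on the bench where they are.

Things in the scene. Friction and masses are not known exactly. Their poses are not given: they have to be found in the camera images.
- gauge: stepped bore gauge, fixed to the bench: upright steel mandrel, thinnest at the top, on a plywood foot 104x104x18 mm. Origin under the foot's centre, z up the mandrel axis. Heights in mm above it: land of 25 mm diameter from 82 down to 71, of 31 mm from 68 to 57, of 37 mm from 54 to 43, of 43 mm from 40 to 18; between them 45 degree shoulders. Rigid: a push builds up within a millimetre
- gauge_tip (a point): tip of the mandrel, on its axis, 92 mm above the gauge's origin: a blunt cone, 12 mm in diameter 1 mm below the tip, widening to 25 mm at 10 mm below it
- step_1 (a point): on the mandrel axis, 69.5 mm above the gauge's origin, half-way down the shoulder from 25 to 31 mm: height of the underside of the ring with the 28 mm bore when it is fully home. ONE black line runs round the land just under it (reading one)
- step_2 (a point): the same for the shoulder from 31 to 37 mm, 55.5 mm above the gauge's origin, where the 34 mm bore stops; TWO lines on the land just under it (reading two)
- step_3 (a point): the same for the shoulder from 37 to 43 mm, 41.5 mm above the gauge's origin, where the 40 mm bore stops; THREE lines on the land just under it (reading three)
- carrier: plywood carrier board 88x290x10 mm, fixed to the bench, with three dowels of 14 mm diameter standing 10 mm above its top, 95 mm apart along its y axis; a ring lies flat over each dowel. Origin under its centre.
- slot_1 (a point): foot of the first dowel, on the carrier's top, at its end nearest the gauge (its -y end): the ring over it is the one to size
- slot_2 (a point): foot of the middle dowel, on the carrier's top
- slot_3 (a point): foot of the last dowel, on the carrier's top
- ring_a: plain turned wooden ring, 58 mm outside diameter, 26 mm high, about 60 g, origin at the centre of its underside, z along its axis. The three rings are alike outside; one has a bore of 28 mm, one 34, one 40, and which of them lies first changes from start to start
- ring_b: another such ring, alike outside (58 mm, 26 mm high), origin at the centre of its underside
- ring_c: another such ring, alike outside (58 mm, 26 mm high), origin at the centre of its underside
- arbor_1: sanding arbor for reading one, fixed to the bench: plywood round, 104 mm diameter, 14 high, ONE 8 mm hole drilled near its rim, with an upright aluminium spigot, 25 mm diameter. Origin under its centre, on the axis. Heights in mm: top 51, nose from 13 mm diameter at 51 to 25 at 44, spigot 25 mm from 44 to 25, 45 degree centring cone from 25 to 31 mm at 22, foot 31 mm down to 14
- arbor_2: sanding arbor for reading two: the same heights, TWO holes, spigot of 31 mm diameter (nose from 19 mm, cone from 31 to 37 mm)
- arbor_3: sanding arbor for reading three: the same heights, THREE holes, spigot of 37 mm diameter (nose from 25 mm, cone from 37 to 43 mm)
- arbor_1_seat (a point): on the axis of arbor 1, 23.5 mm above its origin, half-way down its centring cone: height of the underside of the ring that fits (28 mm bore) when fully home. A ring too large falls past the cone onto the plywood, one too small stays up on the nose
- arbor_2_seat (a point): the same point of arbor 2 (34 mm bore)
- arbor_3_seat (a point): the same point of arbor 3 (40 mm bore)
- knob_1: bystander: loose turned wooden knob, 39 mm across, 37 high, origin under its centre
- carpenter_pencil: bystander: loose flat carpenter's pencil, 14x172x8 mm
- bench_brush: bystander: loose bench brush, 290x46x36 mm
Not all that is in view belongs to the job. Leave any turquoise look-alike of the ring_b alone.

How it is judged (in metres and radians):
On the way, in this order (a step that is already met when the one before it is completed fails the run):
1. the first ring pressed home on the gauge: its underside within 2.5 mm of a step, level, within 2 mm of the axis, pushed with more than 5 N, the two others still waiting ((((z of ring_a in the frame of gauge between 0.067 and 0.072 m or z of ring_a in the frame of gauge between 0.053 and 0.058 m or z of ring_a in the frame of gauge between 0.039 and 0.044 m) and horizontal distance between ring_a and gauge below 0.002 m and angle between ring_a's own z axis and vertical below 0.08 rad and contact force between ring_a and gauge above 5 N and (((horizontal distance between ring_b and slot_2 below 0.018 m or horizontal distance between ring_b and slot_3 below 0.018 m) and z of ring_b in the frame of carrier below 0.014 m and angle between ring_b's own z axis and vertical below 0.1 rad) and ((horizontal distance between ring_c and slot_2 below 0.018 m or horizontal distance between ring_c and slot_3 below 0.018 m) and z of ring_c in the frame of carrier below 0.014 m and angle between ring_c's own z axis and vertical below 0.1 rad))) or ((z of ring_b in the frame of gauge between 0.067 and 0.072 m or z of ring_b in the frame of gauge between 0.053 and 0.058 m or z of ring_b in the frame of gauge between 0.039 and 0.044 m) and horizontal distance between ring_b and gauge below 0.002 m and angle between ring_b's own z axis and vertical below 0.08 rad and contact force between ring_b and gauge above 5 N and (((horizontal distance between ring_a and slot_2 below 0.018 m or horizontal distance between ring_a and slot_3 below 0.018 m) and z of ring_a in the frame of carrier below 0.014 m and angle between ring_a's own z axis and vertical below 0.1 rad) and ((horizontal distance between ring_c and slot_2 below 0.018 m or horizontal distance between ring_c and slot_3 below 0.018 m) and z of ring_c in the frame of carrier below 0.014 m and angle between ring_c's own z axis and vertical below 0.1 rad))) or ((z of ring_c in the frame of gauge between 0.067 and 0.072 m or z of ring_c in the frame of gauge between 0.053 and 0.058 m or z of ring_c in the frame of gauge between 0.039 and 0.044 m) and horizontal distance between ring_c and gauge below 0.002 m and angle between ring_c's own z axis and vertical below 0.08 rad and contact force between ring_c and gauge above 5 N and (((horizontal distance between ring_a and slot_2 below 0.018 m or horizontal distance between ring_a and slot_3 below 0.018 m) and z of ring_a in the frame of carrier below 0.014 m and angle between ring_a's own z axis and vertical below 0.1 rad) and ((horizontal distance between ring_b and slot_2 below 0.018 m or horizontal distance between ring_b and slot_3 below 0.018 m) and z of ring_b in the frame of carrier below 0.014 m and angle between ring_b's own z axis and vertical below 0.1 rad))))), for 0.4 s.
2. the ring, still in the fingers, home on the cone of the arbor that fits it (((((z of ring_a in the frame of arbor_1 between 0.021 and 0.026 m and horizontal distance between ring_a and arbor_1 below 0.0025 m) or (z of ring_a in the frame of arbor_2 between 0.021 and 0.026 m and horizontal distance between ring_a and arbor_2 below 0.0025 m) or (z of ring_a in the frame of arbor_3 between 0.021 and 0.026 m and horizontal distance between ring_a and arbor_3 below 0.0025 m)) and angle between ring_a's own z axis and vertical below 0.08 rad and contact force between the fingers and ring_a above 0.5 N) or (((z of ring_b in the frame of arbor_1 between 0.021 and 0.026 m and horizontal distance between ring_b and arbor_1 below 0.0025 m) or (z of ring_b in the frame of arbor_2 between 0.021 and 0.026 m and horizontal distance between ring_b and arbor_2 below 0.0025 m) or (z of ring_b in the frame of arbor_3 between 0.021 and 0.026 m and horizontal distance between ring_b and arbor_3 below 0.0025 m)) and angle between ring_b's own z axis and vertical below 0.08 rad and contact force between the fingers and ring_b above 0.5 N) or (((z of ring_c in the frame of arbor_1 between 0.021 and 0.026 m and horizontal distance between ring_c and arbor_1 below 0.0025 m) or (z of ring_c in the frame of arbor_2 between 0.021 and 0.026 m and horizontal distance between ring_c and arbor_2 below 0.0025 m) or (z of ring_c in the frame of arbor_3 between 0.021 and 0.026 m and horizontal distance between ring_c and arbor_3 below 0.0025 m)) and angle between ring_c's own z axis and vertical below 0.08 rad and contact force between the fingers and ring_c above 0.5 N))), for 0.05 s.
At the end, for the whole second after the job is handed in: the first ring sits level and at rest on the centring cone of the arbor that fits its bore (underside within 2.5 mm of the seat's height, within 2.5 mm of the axis); the two other rings still lie flat over the second and third dowel of the carrier (within 18 mm) (((((z of ring_a in the frame of arbor_1 between 0.021 and 0.026 m and horizontal distance between ring_a and arbor_1 below 0.0025 m) or (z of ring_a in the frame of arbor_2 between 0.021 and 0.026 m and horizontal distance between ring_a and arbor_2 below 0.0025 m) or (z of ring_a in the frame of arbor_3 between 0.021 and 0.026 m and horizontal distance between ring_a and arbor_3 below 0.0025 m)) and angle between ring_a's own z axis and vertical below 0.08 rad and linear speed of ring_a below 0.01 m/s and (((horizontal distance between ring_b and slot_2 below 0.018 m or horizontal distance between ring_b and slot_3 below 0.018 m) and z of ring_b in the frame of carrier below 0.014 m and angle between ring_b's own z axis and vertical below 0.1 rad) and ((horizontal distance between ring_c and slot_2 below 0.018 m or horizontal distance between ring_c and slot_3 below 0.018 m) and z of ring_c in the frame of carrier below 0.014 m and angle between ring_c's own z axis and vertical below 0.1 rad))) or (((z of ring_b in the frame of arbor_1 between 0.021 and 0.026 m and horizontal distance between ring_b and arbor_1 below 0.0025 m) or (z of ring_b in the frame of arbor_2 between 0.021 and 0.026 m and horizontal distance between ring_b and arbor_2 below 0.0025 m) or (z of ring_b in the frame of arbor_3 between 0.021 and 0.026 m and horizontal distance between ring_b and arbor_3 below 0.0025 m)) and angle between ring_b's own z axis and vertical below 0.08 rad and linear speed of ring_b below 0.01 m/s and (((horizontal distance between ring_a and slot_2 below 0.018 m or horizontal distance between ring_a and slot_3 below 0.018 m) and z of ring_a in the frame of carrier below 0.014 m and angle between ring_a's own z axis and vertical below 0.1 rad) and ((horizontal distance between ring_c and slot_2 below 0.018 m or horizontal distance between ring_c and slot_3 below 0.018 m) and z of ring_c in the frame of carrier below 0.014 m and angle between ring_c's own z axis and vertical below 0.1 rad))) or (((z of ring_c in the frame of arbor_1 between 0.021 and 0.026 m and horizontal distance between ring_c and arbor_1 below 0.0025 m) or (z of ring_c in the frame of arbor_2 between 0.021 and 0.026 m and horizontal distance between ring_c and arbor_2 below 0.0025 m) or (z of ring_c in the frame of arbor_3 between 0.021 and 0.026 m and horizontal distance between ring_c and arbor_3 below 0.0025 m)) and angle between ring_c's own z axis and vertical below 0.08 rad and linear speed of ring_c below 0.01 m/s and (((horizontal distance between ring_a and slot_2 below 0.018 m or horizontal distance between ring_a and slot_3 below 0.018 m) and z of ring_a in the frame of carrier below 0.014 m and angle between ring_a's own z axis and vertical below 0.1 rad) and ((horizontal distance between ring_b and slot_2 below 0.018 m or horizontal distance between ring_b and slot_3 below 0.018 m) and z of ring_b in the frame of carrier below 0.014 m and angle between ring_b's own z axis and vertical below 0.1 rad))))); the robot touches nothing.
It fails at once if a ring is pressed onto the gauge or an arbor with more than 25 N (contact force between any of ring_a, ring_b, ring_c and gauge above 25 N or contact force between any of ring_a, ring_b, ring_c and arbor_1 above 25 N or contact force between any of ring_a, ring_b, ring_c and arbor_2 above 25 N or contact force between any of ring_a, ring_b, ring_c and arbor_3 above 25 N).
It fails at once if a bystander (knob, pencil, brush) is moved by more than 25 mm (distance of any of knob_1, carpenter_pencil, bench_brush from where it was at the start of the episode above 0.025 m).
It also fails if it takes over 45 s, if anything falls off the work surface, if the arm or the gripper's body presses on something with over 40 N, if the wrist force passes 120 N, or if a joint passes its speed limit or range.

ROBOT

A 6-joint arm with a two-finger parallel gripper is mounted at the origin on a cart in front of the work surface, level with it; the furniture and walls round the work are solid. World frame = base frame: x ahead of the robot, y to its left, z up, the work surface at z = 0. Lengths are in m, angles in degrees, forces in N, time in s.
With the tool pointing down it reaches from about 0.4 to 0.825 m from the base axis. Payload 7 kg.
Tool frame: the origin (TCP) lies on the centre line of the jaws, within the pads' length; the fingertips stand 19 mm ahead of it and the grasp point (between the pads) is the TCP (r.tip_extent is the distance from the TCP to the fingertips, in m); z points along the fingers, y is the line along which they close (so a half turn about z gives the same grasp; the last joint's range is limited). The gripper opens to 88 mm and grips with 3 to 60 N. Pads are 19 mm wide; open, the fingers measure 130 mm over their backs; the gripper's body (78 mm by 193 mm) begins 47 mm behind the grasp point.
Start: joints at [92.768, 20.546, 0.682, 0, -70.136, -16.507], TCP at [0.16, 0.656, 0.246] pointing down, gripper open.
Joint ranges: [-176.03, 176.03], [-82.01, 121.73], [-58.28, 71.71], [-173.87, 95.51], [-174.79, -0.11], [-173.66, 173.66]. Speed limits (degrees/s): [136.94, 136.94, 172.46, 180, 180, 180].

INTERFACE

Orientations are given as [roll, pitch, yaw] about the fixed x, y, z axes, in that order (R = Rz(yaw) Ry(pitch) Rx(roll)).
In Python, from plant import r gives the robot as it stands. The module is installed in compiled form; this text tells all that it offers.
- The arm moves only by the tool jog_arm, never from a script. Its argument "deltas" is a list that holds one entry, the list of rows, each a list of 5 numbers: the opening, from -1 (shut) to 1 (fully open), then the shift along the world's x, y, z in cm, then the turn about the world's z in rad. In form: [[[claw, dx, dy, dz, turn], ...]]. A call has 1 to 8 rows; each row shifts and turns the commanded pose from where the row before left it; what a row does not reach is not made up. A row lasts 1/8 s, in which the tool goes at most 62.5 mm and 10.7 degrees, less where a joint would pass 70% of its speed; a pose out of reach is approached as far as the arm can. A call with a gripper value outside its range is refused whole. The fingers move at their own pace and stop on an object; "force" is the grip in N (left out, the last holds). Time passes only in rows, so rows that do not move let the fingers close. It gives the time, the measured TCP pose, the force, the opening and the grip force at its end, in the units of the state.
- r.get_state(): the state, without advancing time (a new reading comes with each control period).
- r.capture(name): name is "side" or "top" or "wrist"; returns the picture (384x512x3 uint8, blue, green, red); there is no depth.
- r.camera_info(name): a dict with "fx", "fy", "cx", "cy" (pixels), "view" (4x4, takes a point from world to camera coordinates). Camera axes: x right, y up, looking along -z (the intrinsics and any distortion apply to the point x, -y, -z); pixel columns grow to the right and rows downward; lengths in m; the calibration is good to about 2 mm. A picture is of the moment at which its call begins: read the wrist's pose just before it. camera_info takes no time and is no camera call; for the wrist camera it gives the pose at the moment of the call.
- r.close_job(): hands the job in; it is judged then, once.
The state is a dict: "time_s": time; "joints": joint angles; "qd": joint speeds; "joint_torque": joint torques, N m; "tcp_pos": TCP position; "eef_rot": TCP orientation; "contact_force": force on the tool from outside, world axes, zero at the start; "moment": the same for the moment, N m; "gripper_width": finger opening in m; "gripper_force": force on a finger pad.
Only numpy, scipy, OpenCV 4.12 (cv2) and the standard library are available. Lean on these libraries where they do the work, as an engineer would, in place of code of your own. Each camera call takes 0.05 s, during which the arm holds its last target. There are 200 camera calls.

## Working session

There is one attempt and no reset: what is moved stays moved. The work goes in short steps, Python scripts to look and compute and a tool call to move; the robot and the scene stay as the last step left them, time stands still between calls to the robot, and variables do not carry over. Pictures are saved under pics/ and viewed, at most 10 in all, crops included, and the job is handed in when it is done.

Besides the shell and the picture viewer there is one more tool, called after "Call:" in YAML: its name, and indented under it one key for each argument. jog_arm: Moves the arm, as the interface text tells. Its arguments: {"type":"object","properties":{"deltas":{"type":"array"},"force":{"type":"number"}},"required":["deltas"]}

```bash
mkdir -p pics
cat > h.py <<'E'
import numpy as np, cv2
from plant import r
def ray(ci,u,v):
    V=np.array(ci["view"]);R=V[:3,:3];c=-R.T@V[:3,3]
    d=R.T@np.array([(u-ci["cx"])/ci["fx"],-(v-ci["cy"])/ci["fy"],-1.]);return c,d/np.linalg.norm(d)
def onz(ci,u,v,z):
    c,d=ray(ci,u,v);return c+d*(z-c[2])/d[2]
def proj(ci,p):
    V=np.array(ci["view"]);q=V[:3,:3]@np.array(p)+V[:3,3]
    return np.array([ci["cx"]+ci["fx"]*q[0]/-q[2],ci["cy"]-ci["fy"]*q[1]/-q[2]])
E
python3 - <<'E'
from h import *
print(r.get_state())
ims=[]
for n in("top","side","wrist"):
    ci=r.camera_info(n);print(n,{k:(np.round(v,4).tolist()) if k!="x" else 0 for k,v in ci.items() if not isinstance(v,str)})
    im=r.capture(n);cv2.imwrite(f"pics/{n}0.png",im)
E
```

```text
{'time_s': 0.0, 'joints': array([ 9.27694599e+01,  2.05920543e+01,  6.34160262e-01, -2.06483159e-02,
       -7.01354458e+01, -1.65069558e+01]), 'qd': array([ 0.03934995,  0.00235062, -0.00266004, -0.03319595, -0.02840741,
       -0.0046805 ]), 'joint_torque': array([ 4.15470122e-04, -5.82717884e+01,  2.93056834e+01,  6.99736968e+00,
        6.95154449e-03, -1.45626946e-04]), 'tcp_pos': array([0.16020568, 0.65524527, 0.24461694]), 'eef_rot': array([ 1.79904991e+02, -7.91278960e-03, -1.37445213e+01]), 'contact_force': array([0.34980992, 0.51336932, 0.71546939]), 'moment': array([0.04934871, 0.02888059, 0.00478261]), 'gripper_force': 0.0, 'gripper_width': 0.08778578792194795}
top {'fx': 444.0317, 'fy': 444.0317, 'cx': 252.1149, 'cy': 196.8667, 'view': [[0.0189, -0.9998, 0.0056, 0.2151], [0.997, 0.0192, 0.0755, -0.5036], [-0.0756, 0.0042, 0.9971, -1.0091], [0.0, 0.0, 0.0, 1.0]]}
side {'fx': 376.5948, 'fy': 376.5948, 'cx': 257.7669, 'cy': 192.8593, 'view': [[0.9956, -0.0929, 0.0123, -0.4846], [0.034, 0.4806, 0.8763, -0.1965], [-0.0873, -0.872, 0.4817, -0.7462], [0.0, 0.0, 0.0, 1.0]]}
wrist {'fx': 329.7008, 'fy': 329.7008, 'cx': 251.9849, 'cy': 190.3739, 'view': [[-0.238, -0.9713, 0.0012, 0.6741], [0.9391, -0.2305, -0.2547, 0.0325], [0.2477, -0.0595, 0.967, -0.3892], [0.0, 0.0, 0.0, 1.0]]}
```

View pics/top0.png

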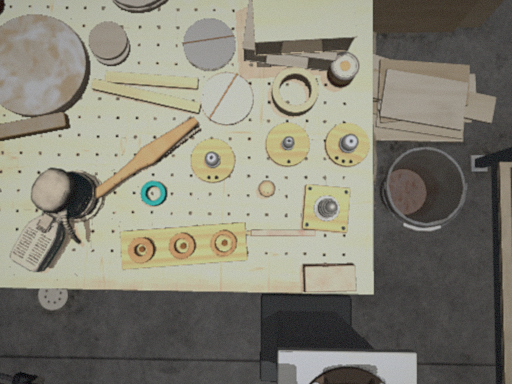

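View pics/side0.png

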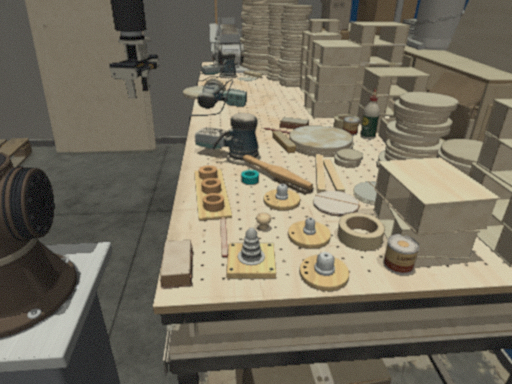

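The top view shows the gauge at (327,207), the carrier rings at (224,243), (181,245) and (141,249), and the arbors at (212,159), (288,143) and (347,144). The turquoise look-alike is at (153,193), and a big plain ring lies at (295,92). The first ring is the brown one at (224,243), because it is at the carrier end nearest the gauge. I'll confirm this in an enlarged crop.

Run:
```python
from h import *
im=cv2.imread("pics/top0.png");ci=r.camera_info("top")
cv2.imwrite("pics/topc.png",cv2.resize(im[115:275,115:375],None,fx=3,fy=3,interpolation=cv2.INTER_CUBIC))
for n,u,v,z in [("ring1",224,243,.036),("ring2",181,245,.036),("ring3",141,249,.036),("gauge",327,207,.08),("arbL",212,159,.045),("arbM",288,143,.045),("arbR",347,144,.045),("knob",266,188,.03),("can",344,66,.05)]:
    print(n,onz(ci,u,v,z).round(3))
hsv=cv2.cvtColor(im[225:275,115:255],cv2.COLOR_BGR2HSV);print(hsv[18,105-8:120-3].tolist(), hsv[5:35,109].tolist())
```

```text
ring1 [0.393 0.286 0.036]
ring2 [0.386 0.383 0.036]
ring3 [0.376 0.473 0.036]
gauge [0.476 0.062 0.08 ]
arbL [0.582 0.317 0.045]
arbM [0.622 0.145 0.045]
arbR [0.622 0.011 0.045]
knob [0.52  0.193 0.03 ]
can [0.802 0.019 0.05 ]
[[18, 108, 192], [17, 107, 195], [15, 111, 156], [24, 89, 109], [27, 80, 173], [25, 81, 196], [27, 82, 195], [26, 79, 197], [24, 86, 193], [17, 105, 165], [13, 152, 126], [14, 162, 137], [14, 147, 142], [13, 147, 146], [13, 146, 129], [20, 94, 155], [25, 82, 196], [25, 85, 199], [22, 88, 191], [20, 102, 173]] [[16, 113, 138], [17, 116, 173], [16, 111, 197], [18, 111, 193], [17, 104, 172], [18, 99, 176], [23, 87, 190], [26, 78, 195], [28, 75, 195], [27, 75, 149], [13, 126, 134], [13, 158, 137], [13, 144, 140], [14, 147, 142], [14, 158, 145], [15, 123, 147], [24, 84, 179], [27, 74, 196], [30, 73, 193], [33, 74, 201], [32, 62, 201], [29, 72, 135], [16, 114, 154], [15, 121, 183], [15, 120, 187], [14, 108, 174], [19, 98, 177], [23, 86, 193], [28, 80, 195], [32, 73, 198]]
```

View pics/topc.png

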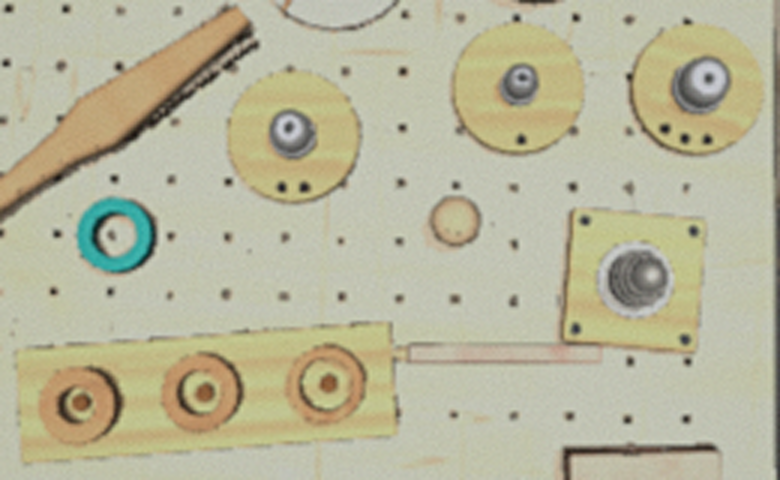

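The crop confirms it. The first ring is brown, at the carrier's right end at crop (327,384), with the widest bore. The arbors from left to right have 2, 1 and 3 holes. Next I'll move over the first ring with the jaws across the carrier, so the wrist camera looks straight at it.

Call:
jog_arm:
  deltas:
    - [[1,2.9,-4.6,-0.5,-0.165],[1,2.9,-4.6,-0.5,-0.165],[1,2.9,-4.6,-0.5,-0.165],[1,2.9,-4.6,-0.5,-0.166],[1,2.9,-4.6,-0.5,-0.166],[1,2.9,-4.6,-0.5,-0.166],[1,2.9,-4.6,-0.5,-0.168],[1,2.9,-4.6,-0.5,-0.17]]

```text
time_s: 1.15
tcp_pos: [0.3929, 0.2861, 0.2055]
eef_rot: [-180.0, 0.0, -90.3]
contact_force: [0.2, 0.8, -0.1]
gripper_width: 0.088
gripper_force: 0.0
```

Call:
jog_arm:
  deltas:
    - [[1,0,0,0,0],[1,0,0,0,0]]

```text
time_s: 1.4
tcp_pos: [0.3925, 0.2876, 0.2056]
eef_rot: [-180.0, 0.0, -90.0]
contact_force: [-0.3, 0.3, -0.7]
gripper_width: 0.0875
gripper_force: 0.0
```

Run:
```python
from h import *
s=r.get_state();print(s["time_s"],s["tcp_pos"],s["eef_rot"],s["joints"].round(1),s["contact_force"])
ci=r.camera_info("wrist");im=r.capture("wrist");cv2.imwrite("pics/w1.png",im);np.save("w1.npy",ci,allow_pickle=True)
print([ (proj(ci,p)).round(0) for p in [(.393,.286,.036),(.386,.383,.036)]])
```

```text
1.4 [0.39250249 0.28757927 0.20562537] [-1.79994560e+02  1.21304425e-02 -9.00035096e+01] [ 59.4   4.5 -25.8  -0.  -59.7 -59.4] [-0.34508504  0.30635919 -0.65095791]
[array([251., 176.]), array([258., 268.])]
```

View pics/w1.png

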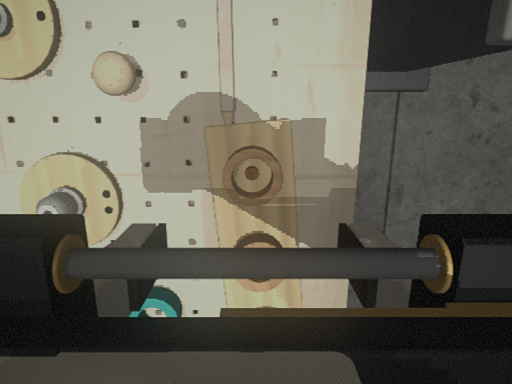

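The ring is centred near (252,174) in the wrist view, matching the prediction (251,176). I'll take a second wrist view from a shifted, lower position to triangulate it.

Call:
jog_arm:
  deltas:
    - [[1,0,2.0,-3,0],[1,0,2.0,-2.5,0],[1,0,0,0,0],[1,0,0,0,0]]

```text
time_s: 1.95
tcp_pos: [0.392, 0.3283, 0.151]
eef_rot: [-180.0, -0.0, -89.9]
contact_force: [0.0, -0.2, -0.2]
gripper_width: 0.0879
gripper_force: 0.0
```

```bash
cat >> h.py <<'E'
def tri(obs):
    A=np.zeros((3,3));b=np.zeros(3)
    for ci,u,v in obs:
        c,d=ray(ci,u,v);P=np.eye(3)-np.outer(d,d);A+=P;b+=P@c
    return np.linalg.solve(A,b)
def brown(im,ci,p0,R=55):
    u,v=proj(ci,p0).astype(int);h=cv2.cvtColor(cv2.GaussianBlur(im,(3,3),0),cv2.COLOR_BGR2HSV)
    m=((h[...,0]<17)&(h[...,1]>95)).astype(np.uint8)*255
    k=np.zeros_like(m);cv2.circle(k,(u,v),R,255,-1);m&=k
    m=cv2.morphologyEx(m,cv2.MORPH_OPEN,np.ones((3,3)))
    cs,hi=cv2.findContours(m,cv2.RETR_CCOMP,cv2.CHAIN_APPROX_NONE)
    return m,[(cv2.contourArea(c),hi[0][i][3],cv2.fitEllipse(cv2.convexHull(c))) for i,c in enumerate(cs) if cv2.contourArea(c)>300]
E
python3 - <<'E'
from h import *
s=r.get_state();print(s["time_s"],s["tcp_pos"])
c2=r.camera_info("wrist");i2=r.capture("wrist");cv2.imwrite("pics/w2.png",i2);np.save("w2.npy",c2,allow_pickle=True)
c1=np.load("w1.npy",allow_pickle=True).item();i1=cv2.imread("pics/w1.png")
ms=[]
for c,i,R in((c1,i1,40),(c2,i2,62)):
    m,l=brown(i,c,(.393,.286,.036),R)
    ms.append(np.hstack([cv2.cvtColor(m,cv2.COLOR_GRAY2BGR)[80:380,130:400],i[80:380,130:400]]))
    for a,h,e in l: print(a,h,np.round(e[0],1),np.round(e[1],1),onz(c,*e[0],.036).round(4))
cv2.imwrite("pics/m.png",np.vstack(ms))
E
```

```text
1.95 [0.39200089 0.32828773 0.15095269]
674.5 -1 [252.  176.4] [56.5 58. ] [0.3922 0.2867 0.036 ]
564.5 -1 [248.8 164.1] [24.6 55. ] [0.3943 0.3056 0.036 ]
```

View pics/m.png

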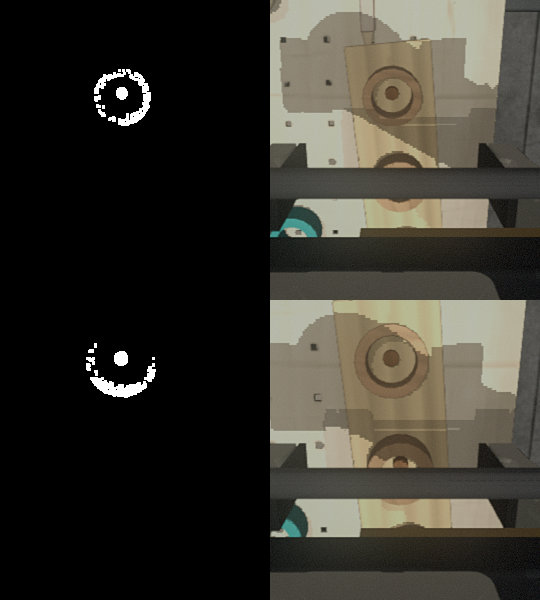

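The mask is too noisy because of the shadow. In the second view the rim is clearly a circle near full-frame (252,140), so I'll fit circles instead.

```bash
cat >> h.py <<'E'
def circ(im,u,v,r0,r1,w=20,p2=14):
    "best Hough circles with centre within w px of (u,v)"
    g=cv2.medianBlur(cv2.resize(cv2.cvtColor(im,cv2.COLOR_BGR2GRAY),None,fx=3,fy=3,interpolation=cv2.INTER_CUBIC),5)
    u0,v0=int(3*u),int(3*v);h=int(3*(w+r1))+10;x0,y0=max(0,u0-h),max(0,v0-h)
    c=cv2.HoughCircles(g[y0:v0+h,x0:u0+h],cv2.HOUGH_GRADIENT,1,4,param1=80,param2=p2,minRadius=int(3*r0),maxRadius=int(3*r1))
    if c is None:return []
    c=(c[0]+[x0-1,y0-1,0])/3
    return [q.round(1) for q in c if abs(q[0]-u)<w and abs(q[1]-v)<w][:4]
E
python3 - <<'E'
from h import *
c=[np.load(f"w{k}.npy",allow_pickle=True).item() for k in(1,2)];i=[cv2.imread(f"pics/w{k}.png") for k in(1,2)]
o1=circ(i[0],252,174,26,33,8);o2=circ(i[1],252,140,34,42,8)
n1=circ(i[0],252,174,16,24,8);n2=circ(i[1],252,140,20,30,8)
print(o1,o2,n1,n2)
for a,b in((o1,o2),(n1,n2)):
    if a and b: print(tri([(c[0],*a[0][:2]),(c[1],*b[0][:2])]).round(4),onz(c[0],*a[0][:2],.036).round(4),onz(c[1],*b[0][:2],.036).round(4))
E
```

```text
[array([251.5, 173.8,  28.6]), array([252.5, 175.5,  30.1]), array([249.8, 176.5,  31.7]), array([251.5, 177.2,  28.7])] [array([252.5, 141.8,  37. ]), array([252.5, 140.2,  37.9]), array([249.8, 139.8,  38. ]), array([254.8, 143.5,  34.7])] [array([251.8, 172.2,  19.6]), array([251.5, 178.2,  20.6]), array([251.2, 170.2,  21.5]), array([249.5, 169.2,  23.4])] [array([251.5, 140.8,  27. ]), array([250.5, 137.8,  24.6]), array([251.5, 139.2,  23.1]), array([250.2, 141.2,  26.9])]
[ 0.392   0.2928 -0.005 ] [0.3927 0.2841 0.036 ] [0.3914 0.2883 0.036 ]
[ 0.3923  0.293  -0.0146] [0.3924 0.2826 0.036 ] [0.3922 0.2875 0.036 ]
```

Run:
```python
from h import *
a=cv2.imread("pics/w1.png")[130:220,207:297];b=cv2.imread("pics/w2.png")[95:185,207:297]
f=lambda x:cv2.resize(x,None,fx=4.4,fy=4.4,interpolation=cv2.INTER_CUBIC)
cv2.imwrite("pics/c12.png",np.hstack([f(a),f(b)]))
```

```text
(no output)
```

View pics/c12.png

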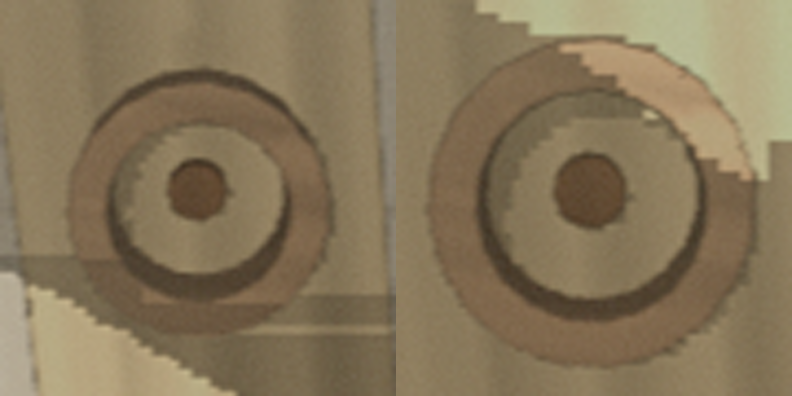

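The crops show the top rim in full-frame pixels: first view centre (252.5,177.3) with R 30, second view centre (251.4,140.9) with R 37. The bore-to-outside ratio is about 0.69, which fits the 40 mm bore.

Run:
```python
from h import *
c=[np.load(f"w{k}.npy",allow_pickle=True).item() for k in(1,2)]
for a,b in(((252.5,177.3),(251.4,140.9)),((252.2,178),(251.2,141.8))):
    print(tri([(c[0],*a),(c[1],*b)]).round(4),onz(c[0],*a,.036).round(4),onz(c[1],*b,.036).round(4))
print("with top",tri([(c[0],252.5,177.3),(c[1],251.4,140.9),(r.camera_info("top"),224,243)]).round(4),onz(r.camera_info("top"),224,243,.036))
for k in c: print(np.linalg.inv(k["view"])[:3,3].round(4))
```

```text
[0.392  0.2875 0.0362] [0.3917 0.2876 0.036 ] [0.3923 0.2876 0.036 ]
[0.3922 0.2882 0.0361] [0.392  0.2883 0.036 ] [0.3924 0.2883 0.036 ]
with top [0.3922 0.2863 0.0422] [0.39250984 0.2861825  0.036     ]
[0.3923 0.2191 0.3447]
[0.3919 0.2599 0.2901]
```

Call:
jog_arm:
  deltas:
    - [[1,0,-2.0,0,0],[1,0,-2.05,-2,0],[1,0,0,-3,0],[1,0,0,-3,0],[1,0,0,-2,0],[1,0,0,-1.2,0],[1,0,0,-0.6,0],[1,0,0,0,0]]

```text
time_s: 3.0
tcp_pos: [0.3925, 0.2871, 0.0329]
eef_rot: [-180.0, 0.0, -90.0]
contact_force: [-0.5, -0.0, -0.8]
gripper_width: 0.088
gripper_force: 0.0
```

Call:
jog_arm:
  deltas:
    - [[-1,0,0,0,0],[-1,0,0,0,0],[-1,0,0,0,0],[-1,0,0,0,0],[-1,0,0,0,0],[-1,0,0,0,0]]
  force: 35

```text
time_s: 3.75
tcp_pos: [0.3924, 0.2873, 0.0328]
eef_rot: [-180.0, 0.0, -90.0]
contact_force: [-2.0, 0.1, 4.7]
gripper_width: 0.0569
gripper_force: 35.0
```

The ring is gripped: the fingers stopped at 57 mm and the force reads 35 N. Next I'll lift it and move to where the wrist camera can see the gauge.

Call:
jog_arm:
  deltas:
    - [[-1,0,0,2,0],[-1,0,0,3,0],[-1,0,0,4,0],[-1,1.5,-1.5,4,0],[-1,2,-3,3,0],[-1,2,-3,0,0],[-1,0,0,0,0],[-1,0,0,0,0]]

```text
time_s: 4.75
tcp_pos: [0.4471, 0.212, 0.1922]
eef_rot: [180.0, -0.0, -90.1]
contact_force: [-0.3, 0.8, -0.8]
gripper_width: 0.0569
gripper_force: 35.0
```

Run:
```python
from h import *
s=r.get_state();print(s["time_s"],s["tcp_pos"],s["contact_force"],s["gripper_width"])
c=r.camera_info("wrist");i=r.capture("wrist");cv2.imwrite("pics/w3.png",i);np.save("w3.npy",c,allow_pickle=True)
print(proj(c,(.476,.062,.092)))
```

```text
4.75 [0.44709922 0.21195241 0.19215865] [-0.34086658  0.76286604 -0.78871023] 0.05692965208568377
[205.9007066 -28.3394175]
```

Call:
jog_arm:
  deltas:
    - [[-1,2,-3,0,0],[-1,1.0,-2.5,0,0],[-1,0,0,0,0],[-1,0,0,0,0]]

```text
time_s: 5.3
tcp_pos: [0.477, 0.1578, 0.1923]
eef_rot: [180.0, -0.0, -90.0]
contact_force: [0.7, -0.1, -1.1]
gripper_width: 0.0568
gripper_force: 35.0
```

Run:
```python
from h import *
s=r.get_state();print(s["time_s"],s["tcp_pos"],s["contact_force"],s["gripper_width"])
c=r.camera_info("wrist");i=r.capture("wrist");cv2.imwrite("pics/w4.png",i);np.save("w4.npy",c,allow_pickle=True)
j=cv2.imread("pics/w3.png");c3=np.load("w3.npy",allow_pickle=True).item()
f=lambda x,k:cv2.resize(x,None,fx=k,fy=k,interpolation=cv2.INTER_CUBIC)
out=[]
for im,ci in((j,c3),(i,c)):
    u,v=proj(ci,(.476,.062,.06)).astype(int);x0,y0=max(0,u-66),max(0,v-90);print(x0,y0,proj(ci,(.476,.062,.092)))
    t=np.zeros((200,133,3),np.uint8);q=im[y0:y0+200,x0:x0+133];t[:q.shape[0],:q.shape[1]]=q;out.append(f(t,3))
cv2.imwrite("pics/g.png",np.hstack(out))
```

```text
5.3 [0.47704999 0.15775866 0.19233111] [ 0.74039989 -0.14749058 -1.09878585] 0.056803311180642045
145 0 [205.9007066 -28.3394175]
186 0 [253.08504737  62.02307559]
```

View pics/g.png

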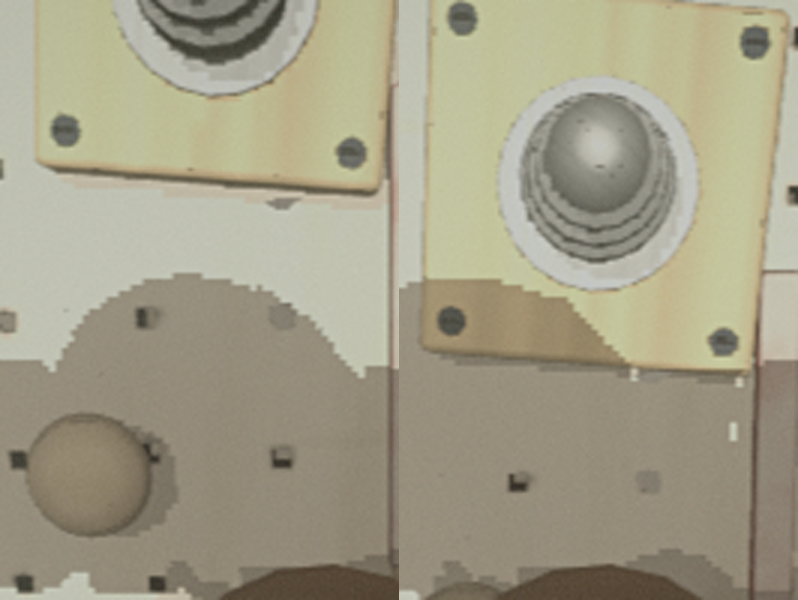

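The right-hand crop shows the foot's four screws at (462,18), (755,42), (724,342) and (452,320), the mandrel's top cone around (597,150), and the pale disc centred at (598,183).

Run:
```python
from h import *
c=np.load("w4.npy",allow_pickle=True).item()
P=lambda x,y:((x-399)/3+186-.33,y/3-.33)
s=[onz(c,*P(*q),.018)[:2] for q in((462,18),(755,42),(724,342),(452,320))]
print(np.round(s,4),np.mean(s,0).round(4),[np.linalg.norm(s[i]-s[i-1]).round(4) for i in range(4)])
print("disc",[onz(c,*P(x,y),.018)[:2].round(4) for x,y in((598.5,183),(498,183),(699,183),(598,76),(598,290))])
print("land25 top: L,R",[onz(c,*P(x,y),.082)[:2].round(4) for x,y in((543,155),(652,155))])
for z in(.018,.04,.054,.068,.082,.092):
    p=np.append(np.mean(s,0),z);u=proj(c,p);e=proj(c,p+[.0125,0,0]);print(z,(u-[186,0])*3+[400,1],abs((e-u)[0]*3).round(1))
# top & side cams check
for n in("top","side"):
    ci=r.camera_info(n);print(n,[proj(ci,np.append(np.mean(s,0),z)).round(1) for z in(.018,.092)])
# screws from w3 (second view)
c3=np.load("w3.npy",allow_pickle=True).item()
for (x,y),(X,Y) in zip(((65,130),(352,153)),((452,320),(724,342))):
    print(tri([(c3,x/3+145-.33,y/3-.33),(c,*P(X,Y))]).round(4))
```

```text
[[0.5155 0.0083]
 [0.4316 0.0145]
 [0.4378 0.0984]
 [0.5215 0.0918]] [0.4766 0.0532] [np.float64(0.0838), np.float64(0.0842), np.float64(0.0842), np.float64(0.084)]
disc [array([0.4765, 0.0524]), array([0.5064, 0.0524]), array([0.4467, 0.0524]), array([0.4767, 0.0234]), array([0.4767, 0.083 ])]
land25 top: L,R [array([0.4896, 0.0538]), array([0.4641, 0.0538])]
0.018 [598.29387768 186.0005748 ] 42.1
0.04 [598.38262778 176.18656032] 45.3
0.054 [598.44669316 169.10219029] 47.7
0.068 [598.51782237 161.2366995 ] 50.3
0.082 [598.59725186 152.45336095] 53.3
0.092 [598.65990881 145.52473469] 55.6
top [array([326. , 208.1]), array([331.9, 206.4])]
side [array([251. , 256.2]), array([251.1, 228.2])]
[0.5216 0.0919 0.0182]
[0.4377 0.0984 0.0182]
```

Call:
jog_arm:
  deltas:
    - [[-1,0,-3.5,0,0],[-1,0,-3.5,0,0],[-1,0,-3.5,0,0],[-1,0,0,0,0],[-1,0,0,-2,0],[-1,0,0,-2,0],[-1,0,0,0,0],[-1,0,0,0,0]]

```text
time_s: 6.35
tcp_pos: [0.4778, 0.053, 0.1532]
eef_rot: [-180.0, 0.0, -89.9]
contact_force: [1.2, 0.7, 0.0]
gripper_width: 0.057
gripper_force: 35.0
```

Call:
jog_arm:
  deltas:
    - [[-1,0,0,-2,0],[-1,0,0,-1.5,0],[-1,0,0,-1.5,0],[-1,0,0,-1.0,0],[-1,0,0,-1.0,0],[-1,0,0,0,0],[-1,0,0,0,0]]

```text
time_s: 7.22
tcp_pos: [0.4776, 0.0523, 0.0829]
eef_rot: [-180.0, 0.0, -90.0]
contact_force: [-0.3, 0.6, 0.0]
gripper_width: 0.0566
gripper_force: 35.0
```

The ring has passed step 1 freely. I'll continue down with a small x correction.

Call:
jog_arm:
  deltas:
    - [[-1,-0.08,0.04,-0.4,0],[-1,0,0,-0.4,0],[-1,0,0,-0.3,0],[-1,0,0,-0.2,0],[-1,0,0,0,0]]

```text
time_s: 7.85
tcp_pos: [0.4764, 0.0525, 0.0694]
eef_rot: [180.0, -0.0, -90.0]
contact_force: [0.3, 0.2, -0.9]
gripper_width: 0.0571
gripper_force: 35.0
```

Call:
jog_arm:
  deltas:
    - [[-1,0,0,-0.2,0],[-1,0,0,-0.1,0],[-1,0,0,-0.1,0],[-1,0,0,0,0]]

```text
time_s: 8.35
tcp_pos: [0.4765, 0.0525, 0.0655]
eef_rot: [180.0, -0.0, -90.0]
contact_force: [-0.2, 0.2, 0.0]
gripper_width: 0.057
gripper_force: 35.0
```

Underside is near 42.7 mm, just above step 3. I'll make fine steps from here.

Call:
jog_arm:
  deltas:
    - [[-1,0,0,-0.05,0],[-1,0,0,-0.05,0],[-1,0,0,0,0]]

```text
time_s: 8.72
tcp_pos: [0.4767, 0.0526, 0.0646]
eef_rot: [-180.0, 0.0, -90.0]
contact_force: [-1.1, 0.1, 0.5]
gripper_width: 0.0568
gripper_force: 35.0
```

Call:
jog_arm:
  deltas:
    - [[-1,0,0,-0.03,0],[-1,0,0,0,0]]

```text
time_s: 8.98
tcp_pos: [0.4767, 0.0526, 0.0644]
eef_rot: [-180.0, 0.0, -90.0]
contact_force: [0.6, -0.2, 0.8]
gripper_width: 0.0572
gripper_force: 35.0
```

Call:
jog_arm:
  deltas:
    - [[-1,0,0,-0.03,0],[-1,0,0,0,0]]

```text
time_s: 9.22
tcp_pos: [0.4768, 0.0526, 0.0642]
eef_rot: [-180.0, 0.0, -90.0]
contact_force: [0.3, -1.0, 3.3]
gripper_width: 0.0565
gripper_force: 35.0
```

Contact has started, with Fz at 3 N.

Call:
jog_arm:
  deltas:
    - [[-1,0,0,-0.03,0],[-1,0,0,0,0]]

```text
time_s: 9.48
tcp_pos: [0.4769, 0.0526, 0.064]
eef_rot: [-180.0, 0.0, -90.0]
contact_force: [0.1, -1.0, 5.9]
gripper_width: 0.0568
gripper_force: 35.0
```

Call:
jog_arm:
  deltas:
    - [[-1,0,0,-0.02,0],[-1,0,0,0,0]]

```text
time_s: 9.72
tcp_pos: [0.4769, 0.0526, 0.0639]
eef_rot: [-180.0, 0.0, -90.0]
contact_force: [-0.0, -1.0, 6.5]
gripper_width: 0.0569
gripper_force: 35.0
```

Call:
jog_arm:
  deltas:
    - [[-1,0,0,-0.02,0],[-1,0,0,-0.02,0],[-1,0,0,0,0]]

```text
time_s: 10.1
tcp_pos: [0.477, 0.0526, 0.0637]
eef_rot: [-179.9, 0.0, -90.0]
contact_force: [-0.9, -2.3, 9.0]
gripper_width: 0.057
gripper_force: 35.0
```

Call:
jog_arm:
  deltas:
    - [[-1,0,0,0,0],[-1,0,0,0,0],[-1,0,0,0,0],[-1,0,0,0,0]]

```text
time_s: 10.6
tcp_pos: [0.477, 0.0526, 0.0637]
eef_rot: [-179.9, 0.0, -90.0]
contact_force: [-1.6, -0.8, 9.3]
gripper_width: 0.0569
gripper_force: 35.0
```

Pressed at about 9–10 N. I'll hold a bit longer and take a side picture to read the step.

Call:
jog_arm:
  deltas:
    - [[-1,0,0,-0.01,0],[-1,0,0,0,0],[-1,0,0,0,0],[-1,0,0,0,0],[-1,0,0,0,0],[-1,0,0,0,0]]

```text
time_s: 11.35
tcp_pos: [0.477, 0.0527, 0.0637]
eef_rot: [-179.9, 0.0, -90.0]
contact_force: [-1.3, -1.7, 9.6]
gripper_width: 0.057
gripper_force: 35.0
```

Run:
```python
from h import *
s=r.get_state();print(s["time_s"],s["tcp_pos"],s["contact_force"],s["moment"])
i=r.capture("side");cv2.imwrite("pics/s1.png",cv2.resize(i[205:285,200:300],None,fx=7,fy=7,interpolation=cv2.INTER_CUBIC))
c=r.camera_info("side")
for z in(.018,.0415,.0555,.0675,.0695,.092):print(z,((proj(c,(.4767,.0532,z))-[200,205])*7).round(0))
```

```text
11.35 [0.47700699 0.05265164 0.06366808] [-1.3124706  -1.7071875   9.56123027] [-0.43036736  0.34075402 -0.04643402]
0.018 [357. 359.]
0.0415 [358. 298.]
0.0555 [358. 261.]
0.0675 [358. 229.]
0.0695 [358. 224.]
0.092 [358. 162.]
```

View pics/s1.png

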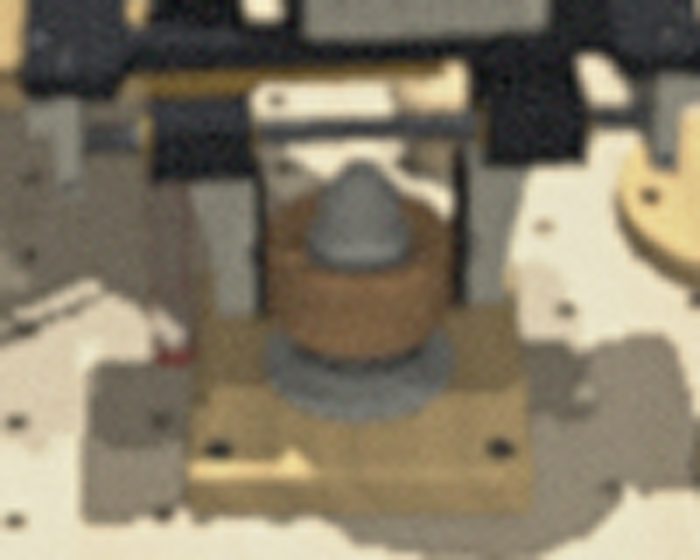

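The side view shows the ring level on the lowest shoulder, with its lower edge at about (358,355) just above the pale disc and only the upper mandrel protruding. The underside is at about 41 mm, which is step 3, so the reading is three. That calls for the three-hole arbor at top-view (347,144). I'll lift and look at it.

Call:
jog_arm:
  deltas:
    - [[-1,0,0,0.5,0],[-1,0,0,1.5,0],[-1,0,0,3,0],[-1,0,0,4,0],[-1,0,0,3,0],[-1,4,1,0.5,0],[-1,5,2,0,0],[-1,5,2,0,0]]

```text
time_s: 12.4
tcp_pos: [0.6176, 0.1031, 0.188]
eef_rot: [180.0, 0.0, -90.0]
contact_force: [1.2, 0.3, -0.6]
gripper_width: 0.057
gripper_force: 35.0
```

Call:
jog_arm:
  deltas:
    - [[-1,0,0,0,0],[-1,0,0,0,0],[-1,0,0,0,0]]

```text
time_s: 12.78
tcp_pos: [0.6156, 0.1022, 0.1881]
eef_rot: [180.0, 0.0, -90.0]
contact_force: [-0.1, 0.7, -0.3]
gripper_width: 0.0567
gripper_force: 35.0
```

Run:
```python
from h import *
s=r.get_state();print(s["time_s"],s["tcp_pos"],s["contact_force"],s["gripper_width"])
c=r.camera_info("wrist");i=r.capture("wrist");cv2.imwrite("pics/w5.png",i);np.save("w5.npy",c,allow_pickle=True)
u,v=proj(c,(.622,.011,.03)).astype(int);x0,y0=max(0,u-95),max(0,v-75);print(u,v,x0,y0)
cv2.imwrite("pics/a.png",cv2.resize(i[y0:y0+145,x0:x0+190],None,fx=4,fy=4,interpolation=cv2.INTER_CUBIC))
```

```text
12.775 [0.61563895 0.10224752 0.18805946] [-0.12999567  0.68174985 -0.34180102] 0.05669919523622889
244 75 149 0
```

View pics/a.png

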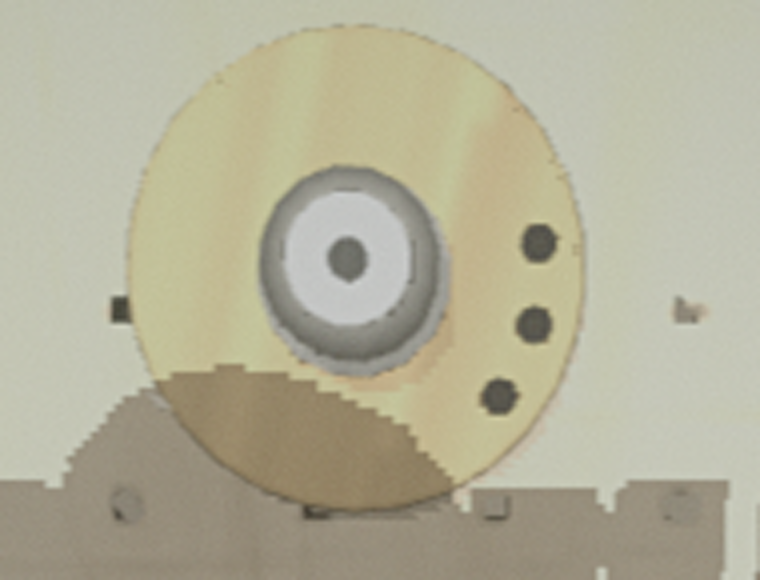

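Three holes are visible at (538,243), (534,325) and (499,397). The spigot's centre hole is at (347,259) and the disc spans x 128–584, y 25–508.

Run:
```python
from h import *
c=np.load("w5.npy",allow_pickle=True).item()
P=lambda x,y:(x/4+149-.37,y/4-.37)
a=onz(c,*P(347,259),.051);print("top",a.round(4))
d=[onz(c,*P(x,y),.014)[:2] for x,y in((128,262),(584,262),(356,25),(356,508))];print(np.round(d,4),(d[0]+d[1])[0]/2,(d[2]+d[3])[1]/2)
t=r.camera_info("top");
print("2-view top pt",tri([(c,*P(347,259)),(t,702/3+115-.33,80/3+115-.33)]).round(4))
```

```text
top [0.6283 0.004  0.051 ]
[[ 0.6789  0.0007]
 [ 0.5771  0.0007]
 [ 0.6274 -0.047 ]
 [ 0.6286  0.0547]] 0.6279895070462451 0.0038611266427466644
2-view top pt [0.63   0.0035 0.0338]
```

The top and disc estimates agree on (0.628, 0.004). On the way there I'll take a second wrist view to check the height.

Call:
jog_arm:
  deltas:
    - [[-1,1.2,-4,0,0],[-1,0,0,0,0],[-1,0,0,0,0]]

```text
time_s: 13.2
tcp_pos: [0.6281, 0.0624, 0.1885]
eef_rot: [-180.0, 0.0, -90.0]
contact_force: [0.8, 0.1, -1.3]
gripper_width: 0.0569
gripper_force: 35.0
```

Run:
```python
from h import *
s=r.get_state();print(s["time_s"],s["tcp_pos"])
c6=r.camera_info("wrist");i6=r.capture("wrist");cv2.imwrite("pics/w6.png",i6)
c5=np.load("w5.npy",allow_pickle=True).item();i5=cv2.imread("pics/w5.png")
o=[]
for c,im in((c5,i5),(c6,i6)):
    u,v=proj(c,(.6282,.004,.051)).round().astype(int);q=im[v-12:v+13,u-12:u+13];g=cv2.cvtColor(q,cv2.COLOR_BGR2GRAY)
    _,m=cv2.threshold(g,0,255,cv2.THRESH_BINARY_INV+cv2.THRESH_OTSU)
    n,l,st,ce=cv2.connectedComponentsWithStats(m)
    k=min(range(1,n),key=lambda k:np.hypot(*(ce[k]-12)));p=ce[k]+[u-12,v-12];print(p,st[k]);o.append((c,*p));print(onz(c,*p,.051).round(4))
print(tri(o).round(4))
```

```text
13.2 [0.62814094 0.06235014 0.18847264]
[235.48314607  64.23595506] [ 8  7 10 12 89]
[0.6282 0.0039 0.051 ]
[249.76769912 118.48672566] [  0   0  25  25 452]
[0.6297 0.0059 0.051 ]
[0.6287 0.0052 0.0607]
```

Run:
```python
from h import *
c6=r.camera_info("wrist");i6=cv2.imread("pics/w6.png")
c5=np.load("w5.npy",allow_pickle=True).item()
u,v=proj(c6,(.6282,.0039,.051)).round().astype(int);g=cv2.cvtColor(i6,cv2.COLOR_BGR2GRAY)[v-16:v+17,u-16:u+17]
for t in(110,130,150):
    n,l,st,ce=cv2.connectedComponentsWithStats((g<t).astype(np.uint8))
    for k in range(1,n):
        if 40<st[k][4]<200 and st[k][2]<16: p=ce[k]+[u-16,v-16];print(t,st[k],p,onz(c6,*p,.051).round(4),tri([(c5,235.48,64.24),(c6,*p)]).round(4))
print(u,v,g[16,::3],g[::3,16])
```

```text
110 [11 12 10 10 77] [251.54545455 116.27272727] [0.6283 0.0045 0.051 ] [0.6282 0.0043 0.0542]
130 [10 11 12 11 91] [251.48351648 116.07692308] [0.6283 0.0043 0.051 ] [0.6282 0.0042 0.0531]
150 [24  0  9 13 43] [265.86046512 103.90697674] [ 0.6167 -0.0053  0.051 ] [ 0.6224 -0.0007  0.0504]
252 116 [123 142 146 142  74  79  80 129 177 197 190] [140 197 196 194  80  83  78 102 142 143 140]
```

The arbor axis is at (0.6282, 0.0042) and its top at about 52 mm, which agrees with the text. I'll move over it and descend.

Call:
jog_arm:
  deltas:
    - [[-1,0,-3,0,0],[-1,0,-2.9,0,0],[-1,0,0,-3,0],[-1,0,0,-3,0],[-1,0,0,-2.5,0],[-1,0,0,-1.5,0],[-1,0,0,0,0],[-1,0,0,0,0]]

```text
time_s: 14.25
tcp_pos: [0.6292, 0.0039, 0.089]
eef_rot: [-179.9, 0.0, -90.0]
contact_force: [-0.3, 0.6, 0.4]
gripper_width: 0.057
gripper_force: 35.0
```

Call:
jog_arm:
  deltas:
    - [[-1,0,0,-0.8,0],[-1,0,0,-0.7,0],[-1,0,0,-0.5,0],[-1,0,0,0,0],[-1,0,0,0,0]]

```text
time_s: 14.88
tcp_pos: [0.6286, 0.0036, 0.068]
eef_rot: [-180.0, -0.0, -90.0]
contact_force: [-0.2, 0.6, -0.7]
gripper_width: 0.0571
gripper_force: 35.0
```

Call:
jog_arm:
  deltas:
    - [[-1,0,0,-0.5,0],[-1,0,0,-0.5,0],[-1,0,0,-0.5,0],[-1,0,0,-0.3,0],[-1,0,0,0,0],[-1,0,0,0,0]]

```text
time_s: 15.62
tcp_pos: [0.6286, 0.0036, 0.05]
eef_rot: [-180.0, -0.0, -90.0]
contact_force: [-0.7, 0.5, -0.8]
gripper_width: 0.057
gripper_force: 35.0
```

Call:
jog_arm:
  deltas:
    - [[-1,0,0,-0.1,0],[-1,0,0,-0.05,0],[-1,0,0,0,0]]

```text
time_s: 16.0
tcp_pos: [0.6285, 0.0036, 0.0485]
eef_rot: [180.0, 0.0, -90.0]
contact_force: [0.1, 0.4, -0.4]
gripper_width: 0.0568
gripper_force: 35.0
```

Call:
jog_arm:
  deltas:
    - [[-1,0,0,-0.05,0],[-1,0,0,-0.05,0],[-1,0,0,0,0]]

```text
time_s: 16.38
tcp_pos: [0.6285, 0.0035, 0.0474]
eef_rot: [180.0, -0.0, -90.0]
contact_force: [0.5, -0.6, -0.2]
gripper_width: 0.0568
gripper_force: 35.0
```

Call:
jog_arm:
  deltas:
    - [[-1,0,0,-0.05,0],[-1,0,0,-0.03,0],[-1,0,0,0,0]]

```text
time_s: 16.75
tcp_pos: [0.6286, 0.0035, 0.0467]
eef_rot: [-180.0, -0.0, -90.0]
contact_force: [0.8, -0.2, 0.2]
gripper_width: 0.0573
gripper_force: 35.0
```

Call:
jog_arm:
  deltas:
    - [[-1,0,0,-0.03,0],[-1,0,0,-0.02,0],[-1,0,0,0,0]]

```text
time_s: 17.12
tcp_pos: [0.6287, 0.0035, 0.0463]
eef_rot: [-180.0, -0.0, -90.0]
contact_force: [-0.2, 0.1, 1.0]
gripper_width: 0.0566
gripper_force: 35.0
```

Call:
jog_arm:
  deltas:
    - [[-1,0,0,-0.03,0],[-1,0,0,0,0]]

```text
time_s: 17.38
tcp_pos: [0.6287, 0.0035, 0.0461]
eef_rot: [-180.0, -0.0, -90.0]
contact_force: [1.0, -0.9, 3.4]
gripper_width: 0.0573
gripper_force: 35.0
```

Contact came at the expected height. I'll press a little more to seat the ring, then release it.

Call:
jog_arm:
  deltas:
    - [[-1,0,0,-0.03,0],[-1,0,0,-0.02,0],[-1,0,0,0,0],[-1,0,0,0,0]]

```text
time_s: 17.88
tcp_pos: [0.6288, 0.0036, 0.0459]
eef_rot: [-180.0, -0.0, -90.0]
contact_force: [-1.6, -0.1, 5.9]
gripper_width: 0.057
gripper_force: 35.0
```

Call:
jog_arm:
  deltas:
    - [[-0.1,0,0,0,0],[0.5,0,0,0,0],[0.8,0,0,0,0],[1,0,0,0,0],[1,0,0,0,0],[1,0,0,0,0]]

```text
time_s: 18.62
tcp_pos: [0.6285, 0.0036, 0.0453]
eef_rot: [180.0, -0.0, -90.0]
contact_force: [0.8, 0.2, 0.1]
gripper_width: 0.0872
gripper_force: 0.0
```

Call:
jog_arm:
  deltas:
    - [[1,0,0,1,0],[1,0,0,2,0],[1,0,0,4,0],[1,0,0,4,0],[1,0,3,3,0],[1,0,4,0,0],[1,0,0,0,0],[1,0,0,0,0]]

```text
time_s: 19.62
tcp_pos: [0.6284, 0.0736, 0.1858]
eef_rot: [-180.0, -0.0, -90.0]
contact_force: [-0.1, -0.6, 0.2]
gripper_width: 0.0877
gripper_force: 0.0
```

Run:
```python
from h import *
c=r.camera_info("wrist");i=r.capture("wrist");t=r.capture("top");print(r.get_state()["tcp_pos"])
f=lambda p,z=.0:proj(c,p)
u,v=f((.6282,.0040,.0495)).astype(int);x0,y0=max(0,u-65),max(0,v-65);print(x0,y0)
for z in(.0495,.051):print((f((.6282,.0040,z))-[x0,y0])*3,(f((.6572,.0040,z))-[x0,y0])*3)
a=cv2.resize(i[y0:y0+130,x0:x0+130],(390,390),interpolation=cv2.INTER_CUBIC);b=cv2.resize(t[115:275,115:275],(390,390),interpolation=cv2.INTER_CUBIC)
cv2.imwrite("pics/f.png",np.hstack([a,b]))
```

```text
[0.6283691  0.07288517 0.18539583]
186 37
[197.54375644 195.08346107] [ 89.70385242 195.06342436]
[197.54337529 195.05861474] [ 89.11215154 195.03846716]
```

View pics/f.png

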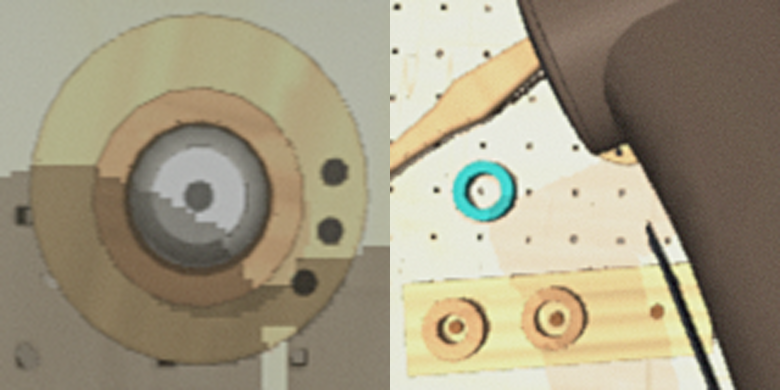

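The left crop shows the ring centred at (198,196), concentric with the spigot at (199,196) and level on the three-hole arbor. The right crop shows the two other rings still on dowels 2 and 3. I'm handing in.

```bash
python3 -c "
from plant import r
print(r.close_job())"
```

```text
the job is handed in; nothing more can be done
None
```

The first ring stopped at step 3 (40 mm bore, reading three). I took that reading from its height on the gauge, because the lines themselves weren't legible. The ring now sits level on the three-hole arbor, the other two rings are still on their dowels, and the job is handed in with no verdict shown.

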